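Switch the caliper press's selector valve to the green line

TASK

On the brake workshop's bench stand two valve blocks with lift-and-turn selector knobs. Take the blue knob, pull it up out of its notch against its spring, turn it until its white pointer points at the green disc on its own block, and let it drop fully down into the notch there. Leave the orange knob alone.

Things in the scene. Friction and masses are not known exactly. Their poses are not given: they have to be found in the camera images.
- blue_grip (a point): Grip point of the blue knob, on its upright turning axis, 98 mm above the table when down. Its bar is 58 mm long, 14 thick, 46 tall; this point is 20 mm below the bar's top, 24 mm above the round skirt (56 mm across). x: level along the bar to the end with the white pointer, y: across the bar (pinch this way), z: up. It turns on a fixed grey block 150 mm square, 58 mm tall.
- blue_lift (a joint): How far the blue knob is pulled up (m): 0 down in a notch, about 0.01 resting on the ring between notches, 0.026 at the stop; turn it at about 0.018. Spring plus weight pull down with 4 N when down, 7 N at the stop. Notches: the middle one, where it starts, and one 52 degrees to each side, with rounded edges that guide it in within about 10 degrees; it turns up to 66 degrees either side.
- green_centre (a point): Centre of the top of the green disc (20 mm across, 2 mm thick) on the blue knob's block, 62 mm from the knob's axis, level with one of the two outer notches; a red disc marks the other, and which side is green varies. The dark notched ring round the knob is 84 mm across and 11 mm high. The orange knob's block has green and red discs too, which do not matter.
- orange_grip (a point): The same grip point on the orange knob: a bystander with the same kind of block and mechanism, to be left down in its notch.

How it is judged:
By the outcome, as a careful person would: the job done as asked, in the order asked, and still so for the second after the job is handed in, with the robot touching nothing.
It also fails if it takes over 35 s, if anything falls off the work surface, if the arm or the gripper's body presses on something with over 40 N, if the wrist force passes 120 N, or if a joint passes its speed limit or range.

ROBOT

A 6-joint arm with a two-finger parallel gripper is mounted at the origin on the work surface. World frame = base frame: x ahead of the robot, y to its left, z up, the work surface at z = 0. Lengths are in m, angles in rad, forces in N, time in s.
With the tool pointing down it reaches from about 0.4 to 0.825 m from the base axis. Payload 7 kg.
Tool frame: the origin (TCP) lies midway between the tips of the shut fingers; the grasp point (between the pads) lies 19 mm behind it (arm.hold_point_z is the distance from the TCP to the grasp point, in m); z points along the fingers, x is the direction in which the jaws open and shut, and the axes are right-handed (so a half turn about z gives the same grasp; the last joint's range is limited). The gripper opens to 88 mm and grips with 3 to 60 N. Pads are 19 mm wide; open, the fingers measure 130 mm over their backs; the gripper's body (78 mm by 193 mm) begins 47 mm behind the grasp point.
Start: joints at [-1.008, 0.359, 0.012, 0, -1.224, -0.288], TCP at [0.183, -0.65, 0.227] pointing down, gripper open.
Joint ranges: [-3.07, 3.07], [-1.43, 2.12], [-1.02, 1.25], [-3.03, 1.67], [-3.05, -0], [-3.03, 3.03]. Speed limits (rad/s): [2.39, 2.39, 3.01, 3.14, 3.14, 3.14].

INTERFACE

Orientations are given as [roll, pitch, yaw] about the fixed x, y, z axes, in that order (R = Rz(yaw) Ry(pitch) Rx(roll)).
In Python, from station import readout, viewer, job, arm gives the robot as it stands.
- The arm moves only by the tool apply_moves, never from a script. Its argument "deltas" is text: rows parted by semicolons, each of 4 numbers parted by spaces: the shift along the tool's x, y, z in cm, then the turn about the tool's z in rad. A call has 1 to 10 rows; each row shifts and turns the commanded pose from where the row before left it, along the tool's axes as they then stand; what a row does not reach is not made up. A row lasts 1/8 s, in which the tool goes at most 62.5 mm and 10.7 degrees, less where a joint would pass 70% of its speed; a pose out of reach is approached as far as the arm can. A call is refused whole if a number of a shift passes 6.25 or a number of a turn 0.188, either way. A call with a gripper value outside its range is refused whole. "gripper" is the closure, from -1 (fully open) to 1 (shut), so that 0 is half open, set as the call begins (left out, the last holds). The fingers move at their own pace and stop on an object; "squeeze" is the grip in N (left out, the last holds). Time passes only in rows, so rows that do not move let the fingers close. It gives the time, the measured TCP pose, the force and the opening at its end, in the units of the state.
- readout.get_state(): the state, without advancing time (a new reading comes with each control period).
- viewer.grab_frame(name): name is "scene" or "top" or "wrist"; returns a dict with "image" (400x640x3 uint8, red, green, blue), "camera_matrix" (3x3 intrinsics, pixels), "cam_to_world" (4x4, takes a point from camera to world coordinates). Camera axes: x right, y up, looking along -z (the intrinsics and any distortion apply to the point x, -y, -z); pixel columns grow to the right and rows downward; lengths in m; the calibration is good to about 2 mm. A picture is of the moment at which its call begins. There is no depth.
- job.job_done(): hands the job in, once; it reports no verdict.
Trained networks look in the newest picture that a camera, given by its name, has taken for a name from the list of things; names that differ only in an ending like _2 or _b are one class to them, and where a whole thing is asked for, a point or a joint stands for the part that bears it (a point fixed in the world has none). Each returns a list of dicts, best first, with "conf" (0 to 1); they miss things now and then, are a little off and sometimes report something else, mostly with a low value. They report only what shows in the picture. A call takes as long as a camera call.
- viewer.silhouettes(camera, query): "region" (400x640 bool, what is visible of it) and "extent" ([left, top, width, height] in pixels, round what is visible of it).
The state is a dict: "t": time; "q": joint angles; "qd": joint speeds; "joint_efforts": joint torques, N m; "eef_pos": TCP position; "ee_rot": TCP orientation; "force": force on the tool from outside, world axes, zero at the start; "moment": the same for the moment, N m; "width": finger opening in m.
Only numpy, scipy, OpenCV 4.12 (cv2) and the standard library are available. Lean on these libraries where they do the work, as an engineer would, in place of code of your own. Each camera call takes 0.05 s, during which the arm holds its last target.

## Working session

There is one attempt and no reset: what is moved stays moved. The work goes in short steps, Python scripts to look and compute and a tool call to move; the robot and the scene stay as the last step left them, time stands still between calls to the robot, and variables do not carry over. Pictures are saved under pics/ and viewed, and the job is handed in when it is done.

Besides the shell and the picture viewer there is one more tool, called after ">>>" by a JSON object that holds its "method" and its "body". apply_moves: Moves the arm, as the interface text tells. Its arguments: {"type":"object","properties":{"deltas":{"type":"string"},"gripper":{"type":"number"},"squeeze":{"type":"number"}},"required":["deltas"]}

```bash
mkdir -p pics; cat > h.py <<'E'
import numpy as np, cv2
from station import readout, viewer, job, arm
def save(name,fn):
    f=viewer.grab_frame(name); cv2.imwrite('pics/'+fn,f['image'][:,:,::-1]); return f
def ray2z(f,uv,z):
    K=np.array(f['camera_matrix']);T=np.array(f['cam_to_world'])
    p=np.linalg.inv(K)@[uv[0],uv[1],1]; d=T[:3,:3]@[p[0],-p[1],-p[2]]; o=T[:3,3]
    return o+d*(z-o[2])/d[2]
def proj(f,P):
    K=np.array(f['camera_matrix']);T=np.array(f['cam_to_world'])
    c=T[:3,:3].T@(np.array(P)-T[:3,3]); q=K@[c[0],-c[1],-c[2]]; return q[:2]/q[2]
E
python3 - <<'E'
from h import *
s=readout.get_state();print(s)
for n in ['top','scene']:
    f=save(n,n+'1.png');print(n,np.round(f['cam_to_world'],3).tolist(), np.round(f['camera_matrix'],1).tolist(),[k for k in f])
    for q in ['blue_grip','green_centre','orange_grip']:
        for r in viewer.silhouettes(n,q)[:3]:
            ys,xs=np.nonzero(r['region']);print(q,round(r['conf'],2),r['extent'],xs.mean().round(1),ys.mean().round(1))
E
```

```text
{'t': 0.0, 'q': array([-1.00789680e+00,  3.59372279e-01,  1.10632362e-02, -3.52714028e-04,
       -1.22410376e+00, -2.88114285e-01]), 'qd': array([ 1.27721992e-03, -8.19312840e-05, -1.20046840e-03,  6.25552334e-04,
        2.88278984e-04,  1.40120916e-03]), 'joint_efforts': array([ 4.02796422e-04, -5.82722926e+01,  2.93061876e+01,  6.99726239e+00,
        7.05403945e-03, -1.89267398e-04]), 'eef_pos': array([ 0.18300502, -0.64920849,  0.22563358]), 'ee_rot': array([-3.14145120e+00, -1.64407192e-03,  1.84546134e+00]), 'force': array([ 0.81024255,  0.01487303, -0.27186792]), 'moment': array([ 0.02244013, -0.01447436, -0.00255572]), 'width': 0.0872941899859898}
top [[-0.028, 0.984, -0.173, 0.431], [-1.0, -0.027, 0.004, -0.019], [-0.001, 0.173, 0.985, 0.785], [0.0, 0.0, 0.0, 1.0]] [[391.9, 0.0, 310.7], [0.0, 391.9, 200.3], [0.0, 0.0, 1.0]] ['image', 'camera_matrix', 'cam_to_world']
blue_grip 0.71 [390.7, 207.6, 27.5, 43.9] 404.5 233.2
orange_grip 0.81 [168.6, 221.9, 36.9, 38.9] 188.9 243.3
scene [[0.191, -0.589, 0.785, 1.215], [0.982, 0.116, -0.152, -0.129], [-0.002, 0.8, 0.601, 0.626], [0.0, 0.0, 0.0, 1.0]] [[430.8, 0.0, 313.8], [0.0, 430.8, 200.8], [0.0, 0.0, 1.0]] ['image', 'camera_matrix', 'cam_to_world']
blue_grip 0.57 [205.0, 187.0, 30.4, 43.5] 217.0 210.5
green_centre 0.55 [189.8, 227.2, 7.8, 7.0] 191.4 231.0
orange_grip 0.56 [383.8, 168.4, 27.6, 40.7] 397.4 187.6
```

View pics/top1.png

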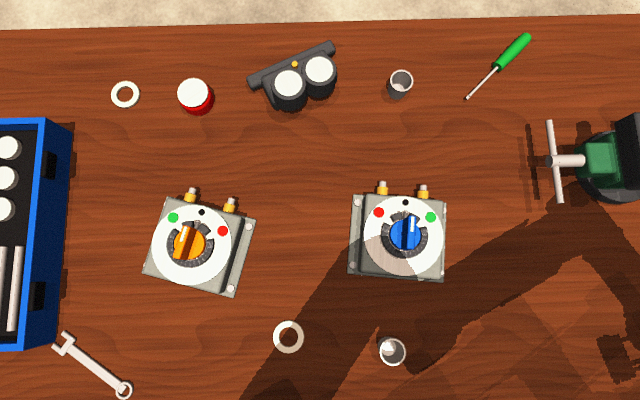

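View pics/scene1.png

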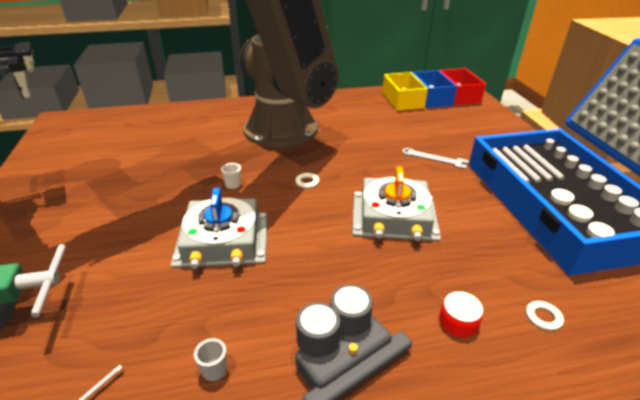

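```bash
python3 - <<'E'
import cv2
a=cv2.imread('pics/top1.png')[160:300,330:470];b=cv2.imread('pics/scene1.png')[150:290,140:280]
cv2.imwrite('pics/z1.png',cv2.hconcat([cv2.resize(a,(400,400),interpolation=2),cv2.resize(b,(400,400),interpolation=2)]))
E
```

```text
(no output)
```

View pics/z1.png

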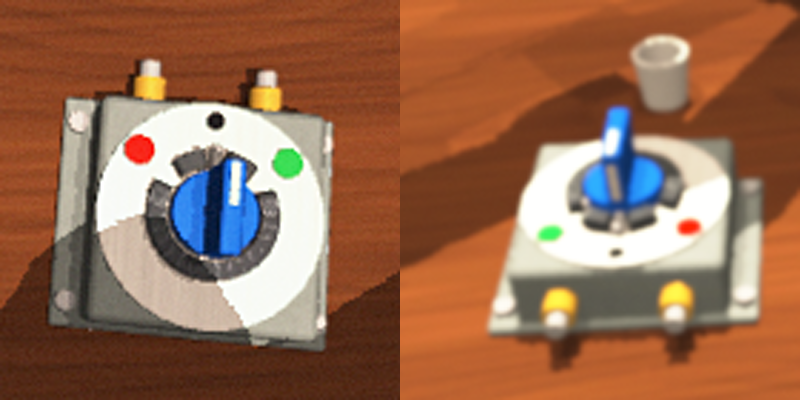

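The top picture shows the blue block at (400,237). Its green disc is at about (430,217), red at (379,212), the black middle mark at (405,202), and the bar's pointer end is up toward black. The green disc is on the world −y side.

```bash
cat > meas.py <<'E'
from h import *
def blob(img,m,near,r):
    yy,xx=np.mgrid[:400,:640]; m=m&(np.hypot(xx-near[0],yy-near[1])<r); return np.array([xx[m].mean(),yy[m].mean()]),m.sum(),m
E
python3 - <<'E'
from meas import *
from scipy.optimize import least_squares
for n,gp,rp,bp,kp in [('top',(430,217),(379,212),(405.5,202),(405,233)),('scene',(192.5,231.5),(241,229.5),(215.5,238.5),(218,210))]:
    f=viewer.grab_frame(n); im=f['image'].astype(int);R,G,B=im[...,0],im[...,1],im[...,2]
    g,ng,_=blob(im,(G>R+50)&(G>B+40),gp,9); r,nr,_=blob(im,(R>G+70)&(R>B+70),rp,8); b,nb,_=blob(im,(R+G+B<200),bp,5)
    bl,nbl,m=blob(im,(B>R+60)&(B>G+20),kp,30)
    print(n,g,ng,r,nr,b,nb,bl,nbl)
    P=[ray2z(f,p,.061) for p in (g,r,b)]
    print(np.round(P,4).tolist())
    # centre fit: sign s: green at mid - 52deg (cw) if y smaller
    def res(v):
        out=[]
        for p,a in zip(P,(-52,52,0)):
            t=v[2]+np.radians(a); out+=list(p[:2]-(v[:2]+.062*np.array([np.cos(t),np.sin(t)])))
        return out
    for sgn in (1,):
        s=least_squares(res,[P[2][0]-.062,P[2][1],0]); print('axis',s.x.round(4),np.degrees(s.x[2]).round(1),'res mm',(s.fun*1e3).round(1))
        print('proj grip axis z.074,.098,.124',[proj(f,[s.x[0],s.x[1],z]).round(1).tolist() for z in (.074,.098,.124)])
        c=s.x; d=np.array([np.cos(c[2]),np.sin(c[2]),0])*.029
        print('top bar ends',[proj(f,np.array([c[0],c[1],.118])+k*d).round(1).tolist() for k in (1,-1)])
        print('g-r dist',np.linalg.norm(P[0]-P[1]),'expect',2*.062*np.sin(np.radians(52)))
E
```

```text
top [430.43181818 216.71590909] 88 [378.40229885 211.75862069] 87 [405.09090909 201.90909091] 22 [405.32300163 234.12724307] 613
[[0.5215, -0.2444, 0.061], [0.5335, -0.1481, 0.061], [0.5507, -0.1991, 0.061]]
axis [ 0.4895 -0.1915 -0.124 ] -7.1 res mm [ 0.2  0.3  0.1 -0.3 -0.3  0. ]
proj grip axis z.074,.098,.124 [[404.9, 234.1], [408.1, 232.9], [411.9, 231.5]]
top bar ends [[411.9, 215.0], [410.1, 248.8]]
g-r dist 0.09703656208561981 expect 0.09771333344723353
scene [191.89473684 231.05263158] 38 [240.59459459 229.05405405] 37 [nan nan] 0 [217.70623742 209.3360161 ] 497
[[0.5281, -0.2452, 0.061], [0.5408, -0.1492, 0.061], [nan, nan, nan]]meas.py:3: RuntimeWarning: Mean of empty slice.
  yy,xx=np.mgrid[:400,:640]; m=m&(np.hypot(xx-near[0],yy-near[1])<r); return np.array([xx[m].mean(),yy[m].mean()]),m.sum(),m
  ret = ret.dtype.type(ret / rcount)
Traceback (most recent call last):
ValueError: Initial guess is outside of provided bounds
```

>>> {"method": "apply_moves", "body": {"deltas": "3.5 4.1 0 0;3.5 4.1 0 0;3.5 4.1 0 0;3.5 4.1 0 0;3.5 4.1 0 0;3.5 4.1 0 0;3.5 4.1 0 0;3.5 4.1 0 0;3.5 4.1 0 0;3.5 4.1 0 0", "gripper": -1}}

```text
t: 1.75
eef_pos: [0.4836, -0.1999, 0.227]
ee_rot: [3.141, 0.0, 1.846]
force: [1.5, -0.9, 0.6]
width: 0.088
```

>>> {"method": "apply_moves", "body": {"deltas": "0 0 0 0.133;0 0 0 0.133;0 0 0 0.132;0 0 0 0;0 0 0 0"}}

```text
t: 2.38
eef_pos: [0.4827, -0.2016, 0.2266]
ee_rot: [3.141, -0.0, 1.45]
force: [0.4, -0.0, 0.2]
width: 0.0877
```

```bash
python3 - <<'E'
from h import *
f=save('wrist','w1.png');print(np.round(f['cam_to_world'],3).tolist())
s=readout.get_state();print(s['t'],s['eef_pos'],s['ee_rot'],s['q'],s['force'])
E
```

```text
[[0.121, -0.961, -0.247, 0.416], [0.993, 0.117, 0.029, -0.192], [0.001, -0.248, 0.969, 0.384], [0.0, 0.0, 0.0, 1.0]]
2.425 [ 0.48276436 -0.20158576  0.22664286] [ 3.14144060e+00 -3.12778766e-07  1.44986677e+00] [-2.01749231e-02  1.07924197e-01 -3.19603304e-01  1.64658424e-05
 -1.14311751e+00 -1.67155779e+00] [-0.09190116 -0.61506923  0.03525169]
```

View pics/w1.png

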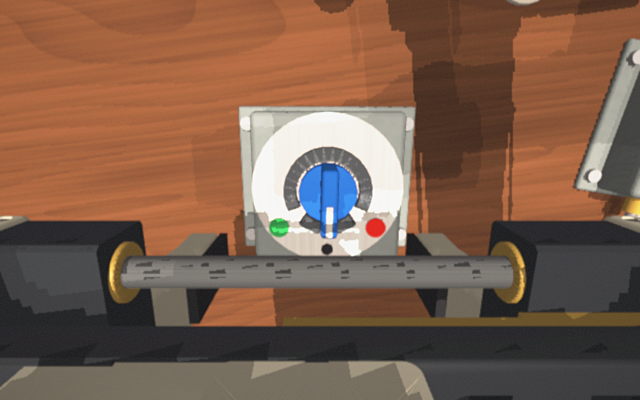

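```bash
python3 - <<'E'
from meas import *
from scipy.optimize import least_squares
def dets(n,gp,rp,bp,kp,rr):
    f=viewer.grab_frame(n); im=f['image'].astype(int);R,G,B=im[...,0],im[...,1],im[...,2]
    g,ng,_=blob(im,(G>R+50)&(G>B+40),gp,rr); r,nr,_=blob(im,(R>G+70)&(R>B+70),rp,rr)
    o=[(g,-52),(r,52)]
    if bp: b,nb,_=blob(im,(R+G+B<220),bp,rr*.8); o.append((b,0))
    print(n,ng,nr,o); return f,o
A=[dets('wrist',(280,227),(375,227),(327,249),0,14), dets('scene',(192,231),(241,229),None,0,8)]
for f,o in A:
    P=[(ray2z(f,p,.060),a) for p,a in o]
    def res(v):
        out=[]
        for p,a in P:
            t=v[2]+np.radians(a); out+=list(p[:2]-(v[:2]+.062*np.array([np.cos(t),np.sin(t)])))
        return out
    s=least_squares(res,[.49,-.19,-.1]); print('axis',s.x.round(4),np.degrees(s.x[2]).round(1),'res mm',(s.fun*1e3).round(1))
    c=s.x; d=np.array([np.cos(c[2]),np.sin(c[2]),0])*.029
    print('bar top ends',[proj(f,np.array([c[0],c[1],.118])+k*d).round(1).tolist() for k in (1,-1)],'skirt c',proj(f,[c[0],c[1],.074]))
E
python3 - <<'E'
import cv2
a=cv2.imread('pics/w1.png')[100:260,240:420];cv2.imwrite('pics/z2.png',cv2.resize(a,None,fx=4,fy=3.75 and 4,interpolation=2)[:600])
E
```

```text
wrist 272 305 [(array([278.64705882, 227.33088235]), -52), (array([375.25901639, 227.60327869]), 52), (array([326.68131868, 250.12087912]), 0)]
scene 41 60 [(array([192.09756098, 231.31707317]), -52), (array([240.63333333, 228.91666667]), 52)]
axis [ 0.4905 -0.1904 -0.1253] -7.2 res mm [-0.1  0.5 -0.2 -0.5  0.3 -0.1]
bar top ends [[329.2, 239.9], [330.1, 170.7]] skirt c [327.86134437 193.72810474]
axis [ 0.4956 -0.1926 -0.1179] -6.8 res mm [ 0.1  0.6 -0.1 -0.6]
bar top ends [[212.8, 204.4], [216.0, 187.3]] skirt c [217.47544451 212.84762964]
```

View pics/z2.png

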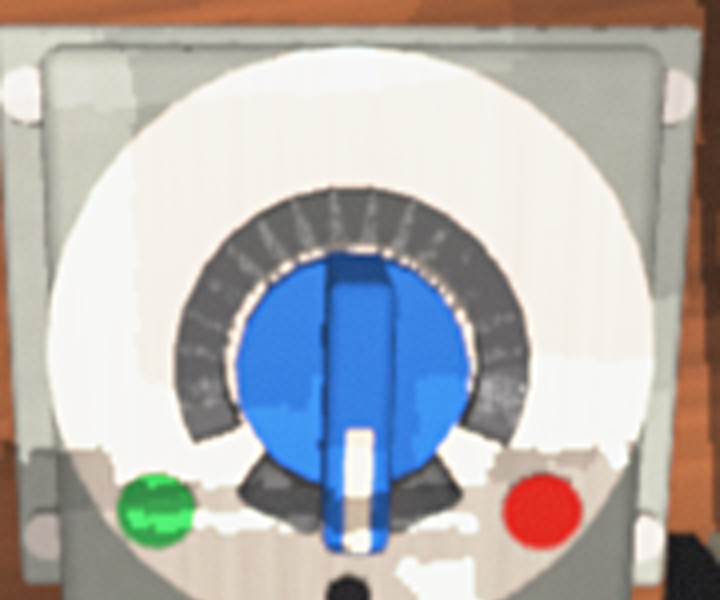

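>>> {"method": "apply_moves", "body": {"deltas": "1.1 0.6 2 0.003;0 0 4 0;0 0 4 0;0 0 3 0;0 0 1.4 0;0 0 0 0;0 0 0 0"}}

```text
t: 3.4
eef_pos: [0.491, -0.1915, 0.0837]
ee_rot: [3.14, 0.0, 1.445]
force: [0.3, -0.1, 0.2]
width: 0.0875
```

>>> {"method": "apply_moves", "body": {"deltas": "0 0 0 0;0 0 0 0;0 0 0 0;0 0 0 0;0 0 0 0", "gripper": 1, "squeeze": 30}}

```text
t: 4.03
eef_pos: [0.4901, -0.1913, 0.0825]
ee_rot: [-3.142, -0.0, 1.445]
force: [-0.3, -0.2, 0.2]
width: 0.0431
```

```bash
python3 - <<'E'
from h import *
f=save('scene','s2.png');f=save('wrist','w2.png')
s=readout.get_state();print(s['t'],s['eef_pos'],s['ee_rot'],s['force'],s['moment'],s['width'])
a=cv2.imread('pics/s2.png')[120:290,120:320];b=cv2.imread('pics/w2.png')
cv2.imwrite('pics/z3.png',cv2.hconcat([cv2.resize(a,(400,340)),cv2.resize(b[:340,180:580],(400,340))]))
E
```

```text
4.125 [ 0.49006909 -0.1913377   0.08252951] [-3.14151049e+00 -1.15733163e-05  1.44459104e+00] [ 0.2231265  -0.04436452  0.44896999] [-0.02586193  0.0249074  -0.01482622] 0.034957295364647915
```

View pics/z3.png

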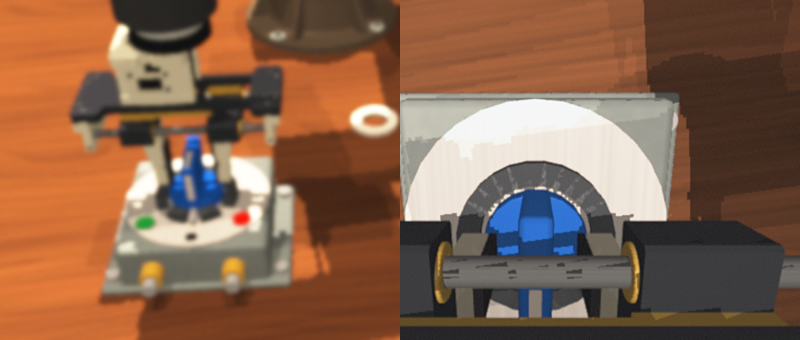

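The fingers straddle the bar on centre and are still closing.

>>> {"method": "apply_moves", "body": {"deltas": "0 0 0 0;0 0 0 0;0 0 0 0;0 0 0 0;0 0 0 0"}}

```text
t: 4.75
eef_pos: [0.49, -0.1918, 0.0826]
ee_rot: [-3.141, 0.001, 1.445]
force: [0.8, -5.8, -0.8]
width: 0.0142
```

>>> {"method": "apply_moves", "body": {"deltas": "-0.05 0 -0.3 0;0 0 -0.3 0;0 0 -0.3 0;0 0 -0.3 0;0 0 -0.3 0;0 0 -0.3 0;0 0 0 0;0 0 0 0"}}

```text
t: 5.75
eef_pos: [0.49, -0.1918, 0.1005]
ee_rot: [3.142, -0.0, 1.445]
force: [1.1, -3.6, -6.9]
width: 0.0138
```

```bash
python3 - <<'E'
from h import *
f=save('scene','s3.png')
s=readout.get_state();print(s['t'],s['eef_pos'],s['ee_rot'],s['force'],s['moment'],s['width'])
a=cv2.imread('pics/s3.png')[120:290,120:320]
cv2.imwrite('pics/z4.png',cv2.resize(a,(700,595)))
E
```

```text
5.8 [ 0.48999859 -0.19182183  0.10048998] [-3.14154342e+00 -1.39136596e-05  1.44459986e+00] [ 1.52544641 -3.72603344 -5.87135195] [-1.39892837 -0.71707333 -0.00297293] 0.013753756858155847
```

View pics/z4.png

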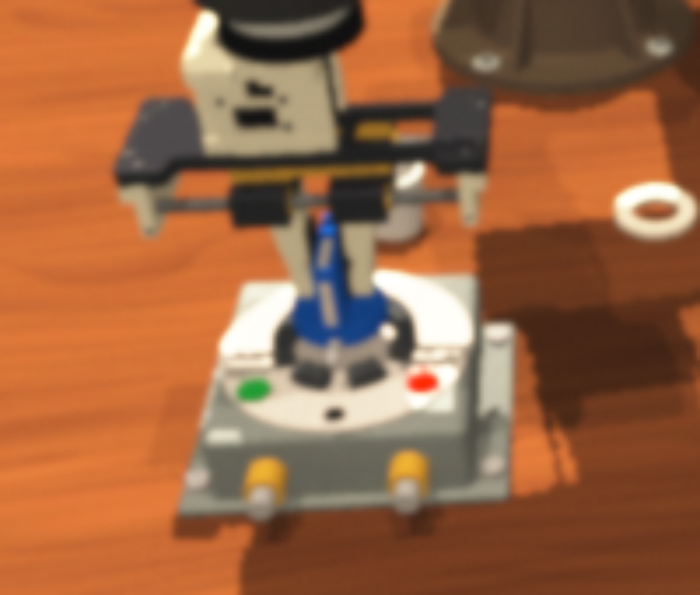

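The knob is up about 18 mm with a 6 N pull. Next I turn it clockwise (seen from above) toward green.

>>> {"method": "apply_moves", "body": {"deltas": "0 0 0 0.1;0 0 0 0.1;0 0 0 0.1;0 0 0 0.1;0 0 0 0.1;0 0 0 0.1;0 0 0 0.1;0 0 0 0.1;0 0 0 0.107;0 0 0 0"}}

```text
t: 7.05
eef_pos: [0.4903, -0.1915, 0.1005]
ee_rot: [-3.142, -0.001, 0.538]
force: [1.6, -0.2, -6.8]
width: 0.0137
```

```bash
python3 - <<'E'
from h import *
f=save('scene','s4.png')
s=readout.get_state();print(s['t'],s['eef_pos'],s['ee_rot'],s['force'],s['moment'],s['width'])
a=cv2.imread('pics/s4.png')[120:290,120:320]
cv2.imwrite('pics/z5.png',cv2.resize(a,(700,595)))
E
```

```text
7.1 [ 0.49032768 -0.19152463  0.10051179] [-3.14152337e+00 -6.46706557e-04  5.39929960e-01] [ 2.26066551 -1.30502799 -6.07257901] [-0.29704365 -1.10155535 -0.01321432] 0.013822461510856225
```

View pics/z5.png

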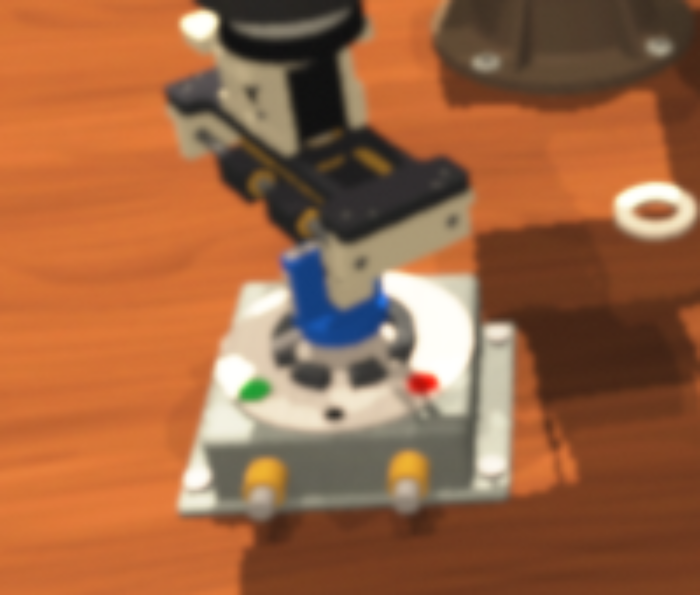

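>>> {"method": "apply_moves", "body": {"deltas": "0 0 0.3 0;0 0 0.3 0;0 0 0.3 0;0 0 0.3 0;0 0 0.3 0;0 0 0.3 0;0 0 0 0;0 0 0 0"}}

```text
t: 8.1
eef_pos: [0.4903, -0.1917, 0.0826]
ee_rot: [3.141, -0.001, 0.538]
force: [3.5, 4.5, -3.0]
width: 0.0137
```

>>> {"method": "apply_moves", "body": {"deltas": "0 0 0 0;0 0 0 0;0 0 0 0;0 0 0 0;0 0 0 0;0 0 0 0;0 0 0 0", "gripper": -1}}

```text
t: 8.98
eef_pos: [0.49, -0.1918, 0.0825]
ee_rot: [-3.142, 0.0, 0.538]
force: [0.2, -0.3, -0.7]
width: 0.078
```

>>> {"method": "apply_moves", "body": {"deltas": "0 0 -2 0;0 0 -4 0;0 0 -4 0;0 0 -4 0;0 0 -4 0;0 -5 0 0;0 -5 0 0;0 -3 0 0;0 0 0 0"}}

```text
t: 10.1
eef_pos: [0.4227, -0.079, 0.2631]
ee_rot: [3.141, -0.002, 0.54]
force: [0.1, 0.3, -0.2]
width: 0.0875
```

```bash
python3 - <<'E'
from h import *
s=readout.get_state();print(s['t'],s['eef_pos'],s['ee_rot'],s['force'],s['width'])
fs={n:save(n,n+'5.png') for n in ('scene','top','wrist')}
a=cv2.imread('pics/top5.png')[160:300,330:470];b=cv2.imread('pics/scene5.png')[150:290,140:280]
cv2.imwrite('pics/z6.png',cv2.hconcat([cv2.resize(a,(400,400),interpolation=2),cv2.resize(b,(400,400),interpolation=2)]))
E
```

```text
10.1 [ 0.42267972 -0.07901675  0.2631326 ] [ 3.14137330e+00 -1.66543683e-03  5.40207872e-01] [ 0.14231166  0.2626306  -0.22693447] 0.08752384357087045
```

View pics/z6.png

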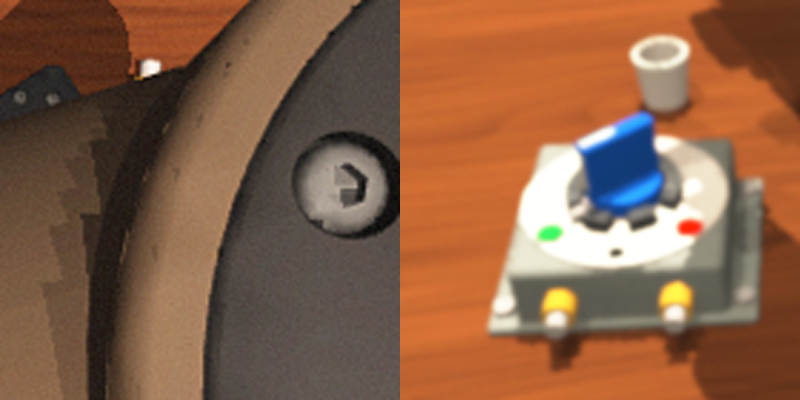

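View pics/wrist5.png

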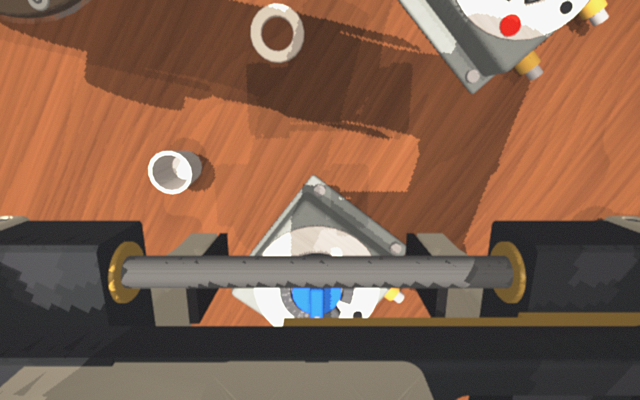

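```bash
python3 - <<'E'
from h import *
f=viewer.grab_frame('scene'); im=f['image'].copy()
from numpy import cos,sin,radians as r
out=[]
for L in (0,.010):
    g=cv2.resize(im[150:290,140:280],(400,400),interpolation=2)[:,:,::-1].copy()
    c=np.array([.4956,-.1926,0]);a=r(-6.9-52);d=np.array([cos(a),sin(a),0]);n=np.array([-sin(a),cos(a),0])
    pt=[c+s*d*.029+w*n*.007+[0,0,.118+L] for s,w in((1,1),(1,-1),(-1,-1),(-1,1))]
    q=np.array([(proj(f,p)-[140,150])*400/140 for p in pt]);cv2.polylines(g,[q.astype(int)],True,(0,255,255),1)
    t=np.linspace(0,2*np.pi,60); q=np.array([(proj(f,c+[.028*cos(x),.028*sin(x),.074+L])-[140,150])*400/140 for x in t]);cv2.polylines(g,[q.astype(int)],True,(0,0,255),1)
    out.append(g)
cv2.imwrite('pics/z7.png',cv2.hconcat(out))
E
```

```text
(no output)
```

View pics/z7.png

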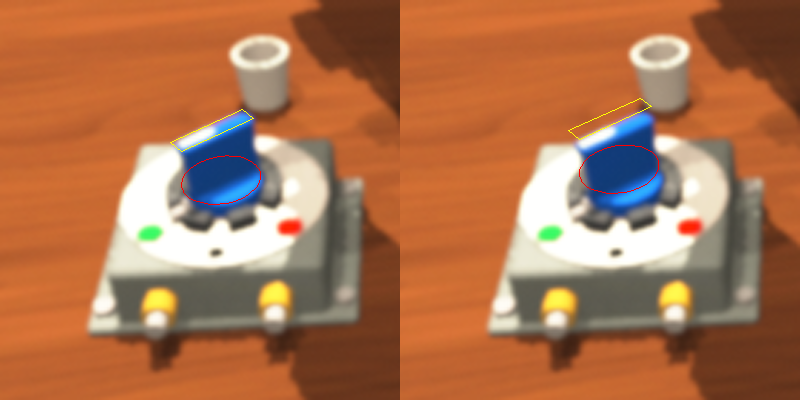

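>>> {"method": "apply_moves", "body": {"deltas": "5 -3 0 0;5 -3 0 0;5 -3 0 0;5 -3 0 0;0 0 0 0;0 0 0 0"}}

```text
t: 11.05
eef_pos: [0.5471, 0.0955, 0.2615]
ee_rot: [-3.091, -0.004, 0.584]
force: [-0.2, 0.4, -0.3]
width: 0.0878
```

```bash
python3 - <<'E'
from h import *
s=readout.get_state();print(s['t'],s['eef_pos'],s['force'])
save('top','top6.png')
E
```

```text
11.05 [0.54713866 0.09551351 0.26147419] [-0.18318463  0.36930878 -0.25956094]
```

View pics/top6.png

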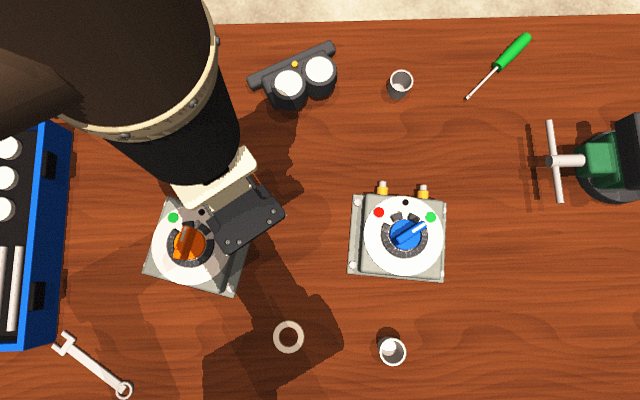

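```bash
python3 - <<'E'
from h import *
s=readout.get_state();print(s['q'].round(3),s['qd'].round(3),s['eef_pos'])
E
```

```text
[ 0.488  0.15  -0.167 -0.053 -1.254 -3.03 ] [ 0.    -0.022 -0.007 -0.    -0.001 -0.002] [0.54685358 0.09527547 0.26193902]
```

Joint 6 has come to its range end at −3.03, so I'm backing it off before handing in.

>>> {"method": "apply_moves", "body": {"deltas": "0 0 0 -0.15;0 0 0 -0.15;0 0 0 -0.15;0 0 0 0;0 0 0 0;0 0 0 0"}}

```text
t: 11.85
eef_pos: [0.5469, 0.096, 0.2627]
ee_rot: [-3.099, -0.028, 1.032]
force: [1.5, 0.7, -0.5]
width: 0.0877
```

```bash
python3 - <<'E'
from h import *
s=readout.get_state();print(s['t'],s['q'].round(3),s['eef_pos'],s['force'],np.abs(s['qd']).max())
f=save('scene','s7.png');save('top','t7.png')
a=cv2.imread('pics/t7.png')[160:300,330:470];b=cv2.imread('pics/s7.png')[120:280,140:460]
cv2.imwrite('pics/z8.png',cv2.hconcat([cv2.resize(a,(300,300)),cv2.resize(b,(500,300))]))
E
```

```text
11.85 [ 0.49   0.149 -0.166 -0.053 -1.254 -2.582] [0.54692424 0.09601387 0.26269856] [ 1.47899991  0.74636928 -0.48810656] 0.010794866713188392
```

View pics/z8.png

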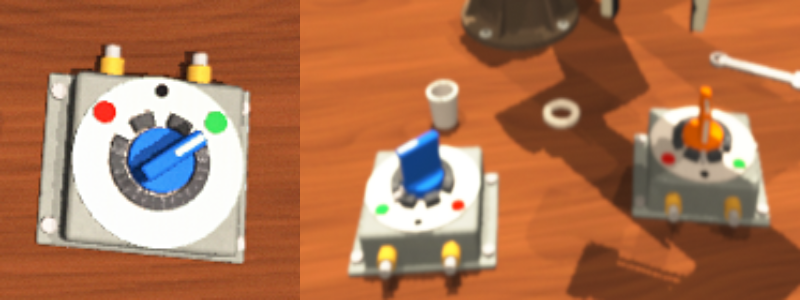

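The blue pointer faces green with the skirt seated in the ring, and the orange knob is still in its middle notch.

```bash
python3 -c "
from station import job
print(job.job_done())"
```

```text
the job is handed in; nothing more can be done
None
```

The blue knob's pointer now faces the green disc on its own block, and the knob is down in that notch. I gripped it on its axis, lifted it about 18 mm, turned it 52° clockwise seen from above, lowered it and let go. I handed the job in at about 12 s.

**Last checks:**
- In the final top and scene pictures the pointer faces green.
- In a scene picture taken after I let go, the bar's top fits the outline for fully down, not the one 10 mm up. The grip height also came back to its starting value.
- The gripper is clear of everything. The orange knob was never touched and is still in its middle notch.

**What disagreed or went less well:**
- **Camera mismatch:** the scene camera put the knob's axis about 5 mm off in x from the top and wrist cameras, which agreed within about 1 mm. I used the latter two.
- **Joint 6:** on the last retreat it ran up to its range end (read as −3.03, no limit error reported). I turned it back to −2.58 before handing in. I can't tell whether that counts as passing the range.
- **Sideways force:** there was up to about 6 N while I was gripping the knob, far below the limits.

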